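# Clamp the stone plaque with the friction peg

## Task

Push the grey stone plaque across the carving board until its far edge is flat against the steel fence. Then take the wooden wing of the clamp peg and turn it anticlockwise (seen from above) while pressing the peg down into its tapered hole, so that the blue arm ends up pointing straight across the plaque with its rubber foot bearing on it, and stays there when you let go: the arm must come over the plaque before it is low. Leave the mallet, the chisels and the tape roll alone.

Things in the scene. Friction and masses are not known exactly. Their poses are not given: they have to be found in the camera images.
- board: Dark brown wooden board fixed on the bench, 310 (x) x 380 (y) x 20 mm. Origin: centre of its underside, z = 0; x points away from the robot, give or take the yaw, y left. A steel fence (300 mm long, 18 thick, 14 high) runs along its far edge, inner face at x = +115 mm. The clamp peg's axis is at x = +65, y = +105 mm, in a brass ring 60 mm wide, 16 mm high.
- plaque: Loose grey stone plaque flat on the board, 100 (its x) x 150 (its y) x 20 mm, about 0.8 kg, pale carved lines. Origin: centre of its underside. It starts 45 to 75 mm short of the fence, within 0.2 rad of parallel, centre near y = -50 mm of the board. Seated against the fence its origin is at x = +65 mm of the board.
- fence (a point): Point on the board's top at the foot of the steel fence's inner face (x = +115, y = -50 mm of the board), where the middle of the plaque's far edge should come.
- clamp: Part fixed on the peg: dark steel hub disc 62 mm across, a blue arm (24 mm wide, 10 thick) reaching 118 mm from the peg's axis along this body's +x, and a wooden wing on the hub. Origin: on the peg's axis, at bench height (z = 0) while the peg is raised; it sinks and turns with the peg. The arm's underside is 51 mm above the origin.
- wing (a point): Foot of the wooden wing, on the peg's axis, at the hub's top face (63 mm above the bench while raised, lower as it sinks). The wing is an upright block, 66 mm long along the arm (the clamp's x), 14 mm thick (pinch it there), 30 mm tall from the hub's top. Fingertips astride it can press on the hub's top, a disc of radius 31 mm.
- foot_pad (a point): Underside of the round rubber foot (22 mm across) beneath the arm, 108 mm from the peg's axis, 46 mm above the bench while raised (the point moves with the arm, not with the foot's spring). The foot is springy: 1.2 N per mm; after 5 mm the arm itself touches.
- peg_press (a joint): How far the peg is pressed into its taper, m, 0 to 0.016; starts near 0.001 (raised, a red band shows under the hub). The foot touches the plaque at 0.006; well home is 0.008 to 0.010. The deeper, the harder it grips: at 0.009 about 30 N pushes it straight down, but only about 13 N while it is being turned. It does not rise again by itself.
- peg_turn (a joint): Turn of the peg, rad, anticlockwise from above, 0 to 1.75. At 0 (start) the arm points back to the robot, 195 degrees from the board's +x; at 1.31 straight across the plaque (board's -y). The foot comes over a seated plaque from 0.6 to 0.9. A light spring (0.06 N m/rad) turns it back unless the taper grips; at depth it takes 0.3 N m to turn.
- mallet: Bystander: steel mallet with a dark wooden handle lying on the bench, head 50 x 85 x 50 mm, 207 mm long, origin under the head.
- chisel_a: Bystander: flat chisel, 175 mm long, lying on the bench, origin under its middle.
- chisel_b: Bystander: flat chisel with a brass-coloured tip, 175 mm long, lying on the bench, origin under its middle.
- tape: Bystander: roll of white tape, 100 mm across, 45 mm high, lying flat, origin under its centre.
Mind the look-alikes: they are no part of the job. What is meant by the plaque is not green, purple or red, and is the larger of those in its own colour.

How it is judged:
By the outcome, as a careful person would: the job done as asked, in the order asked, and still so for the second after the job is handed in, with the robot touching nothing.
It also fails if it takes over 58 s, if anything falls off the work surface, if the arm or the gripper's body presses on something with over 40 N, if the wrist force passes 120 N, or if a joint passes its speed limit or range.

## Robot

A 7-joint arm with a two-finger parallel gripper is mounted at the origin on the work surface. World frame = base frame: x ahead of the robot, y to its left, z up, the work surface at z = 0. Lengths are in m, angles in rad, forces in N, time in s.
With the tool pointing down it reaches from about 0.4 to 0.85 m from the base axis. Payload 10.4 kg.
Tool frame: the origin (TCP) lies on the centre line of the jaws, within the pads' length; the fingertips stand 11 mm ahead of it and the grasp point (between the pads) lies 8 mm behind it (tip_reach is the distance from the TCP to the fingertips, in m); z points along the fingers, y is the line along which they close (so a half turn about z gives the same grasp; the last joint's range is limited). The gripper opens to 85 mm and grips with 20 to 120 N. Pads are 22 mm wide; open, the fingers measure 114 mm over their backs; the gripper's body (76 mm by 85 mm) begins 54 mm behind the grasp point. The pads swing forward as they close: fully open they stand 13 mm farther back than shut.
Start: joints at [-0.023, 0.332, -0.065, 1.46, 0.022, 1.35, -0.088], TCP at [0.625, 0, 0.242] pointing down, gripper open.
Joint ranges: [-2.6, 2.6], [-0.5, 2.12], [-1.47, 1.34], [0.16, 2.42], [-1.27, 4.41], [0.06, 2.06], [-2.6, 2.6]. Speed limits (rad/s): [2.22, 2.22, 2.79, 2.79, 3.14, 3.14, 3.14].

## Interface

Orientations are given as a unit quaternion [x, y, z, w].
In Python, from workcell import get_obs, camera, hand_in, tip_reach gives the robot as it stands. The module is installed in compiled form; this text tells all that it offers.
- The arm moves only by the tool move_arm, never from a script. Its argument "plan" is a list of rows, each an object with "delta_pos": the shift along the tool's x, y, z in a scale on which 1.0 is 0.6 m, a list of three; "turn": the turn, a rotation vector about the tool's x, y, z in parts of the range, where 1.0 means pi rad, a list of three; "fingers": the closure, from 0 (fully open) to 1 (shut). A call has 1 to 12 rows; each row is the pose to reach, as a shift and turn from the pose commanded when the call began, along the tool's axes at that moment; what a row does not reach only later rows make up. A row lasts 1/8 s, in which the tool goes at most 62.5 mm and 10.7 degrees, less where a joint would pass 70% of its speed; a pose out of reach is approached as far as the arm can. Shift and turn numbers lie between -1 and 1, and a call with a number outside is refused. A call with a gripper value outside its range is refused whole. The fingers move at their own pace and stop on an object; "force" is the grip in N (left out, the last holds). Time passes only in rows, so rows that repeat a pose let the fingers close. It gives the time, the measured TCP pose, the force, the opening and the grip force at its end, in the units of the state.
- get_obs(): the state, without advancing time (a new reading comes with each control period).
- camera(name): name is "scene" or "side" or "wrist"; returns a dict with "color" (480x640x3 uint8, red, green, blue), "range_z" (480x640 float32, m along the optical axis (not along the pixel's ray), 0 where there is no reading), "fx", "fy", "cx", "cy" (pixels), "R" (3x3) and "t" (3): a world point X has camera coordinates R X + t; the wrist camera has in their place "tool_from_camera" (4x4, takes a point from camera to tool coordinates, whose origin is the TCP and whose axes are the flange's). Camera axes: x right, y down, z forward; pixel columns grow to the right and rows downward; lengths in m; the calibration is good to about 2 mm. A picture is of the moment at which its call begins: read the wrist's pose just before it.
- hand_in(): hands the job in; it is judged then, once.
The state is a dict: "clock": time; "joint_pos": joint angles; "joint_velocities": joint speeds; "tau": joint torques, N m; "position": TCP position; "ee_rot": TCP orientation; "ft_force": force on the tool from outside, world axes, zero at the start; "torque": the same for the moment, N m; "grip_width": opening from 0.0 (shut) to 1.0 (fully open); "grasp_force": force on a finger pad.
Only numpy, scipy, OpenCV 4.12 (cv2) and the standard library are available. Lean on these libraries where they do the work, as an engineer would, in place of code of your own. Each camera call takes 0.05 s, during which the arm holds its last target. There are 200 camera calls.

## Working session

There is one attempt and no reset: what is moved stays moved. The work goes in short steps, Python scripts to look and compute and a tool call to move; the robot and the scene stay as the last step left them, time stands still between calls to the robot, and variables do not carry over. Pictures are saved under pics/ and viewed, at most 10 in all, crops included, and the job is handed in when it is done.

Besides the shell and the picture viewer there is one more tool, called as name(argument=value, ...), one argument or row to a line, values as JSON. move_arm: Moves the arm, as the interface text tells. Its arguments: {"type":"object","properties":{"plan":{"type":"array","items":{"type":"object","properties":{"delta_pos":{"type":"array","items":{"type":"number"}},"turn":{"type":"array","items":{"type":"number"}},"fingers":{"type":"number"}}}},"force":{"type":"number"}},"required":["plan"]}

```bash
mkdir -p pics
python3 - <<'E'
from workcell import get_obs,camera,tip_reach
import cv2,numpy as np
o=get_obs();print({k:np.round(v,3) for k,v in o.items()}, tip_reach)
for n in("scene","side"):
    c=camera(n);cv2.imwrite(f"pics/{n}0.png",c["color"][:,:,::-1]);print(n,c["fx"],c["cx"],c["cy"],np.round(c["R"],3).tolist(),c["t"])
    np.savez(f"{n}0.npz",**c)
E
```

```text
{'clock': np.float64(0.0), 'joint_pos': array([-0.023,  0.333, -0.065,  1.461,  0.022,  1.35 , -0.088]), 'joint_velocities': array([ 0.001, -0.   ,  0.001,  0.001, -0.   , -0.002,  0.002]), 'tau': array([ 0.0000e+00, -6.2545e+01,  5.0000e-02, -3.9161e+01,  1.6000e-02,
        1.0000e-02, -0.0000e+00]), 'position': array([ 0.625, -0.   ,  0.242]), 'ee_rot': array([ 0.707,  0.707, -0.001, -0.   ]), 'ft_force': array([ 1.059, -0.74 ,  0.275]), 'torque': array([-0.011, -0.008, -0.037]), 'grasp_force': np.float64(0.0), 'grip_width': np.float64(0.998)} 0.011
scene 571.1838433986128 322.11071064005415 239.65281956503702 [[-0.692, 0.722, 0.018], [0.477, 0.476, -0.739], [-0.542, -0.503, -0.674]] [ 0.35712102 -0.23684995  1.93816867]
side 436.19932296918813 321.12975205865484 234.63849328311386 [[-0.834, -0.552, -0.006], [-0.348, 0.534, -0.771], [0.429, -0.64, -0.637]] [0.47051199 0.23564463 1.0875343 ]
```

View pics/scene0.png

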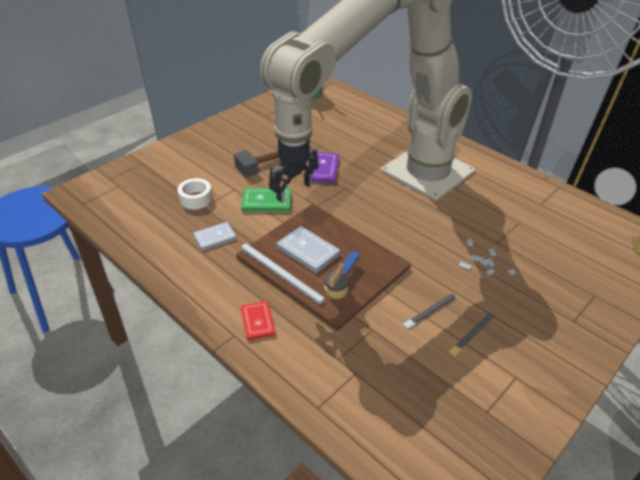

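View pics/side0.png

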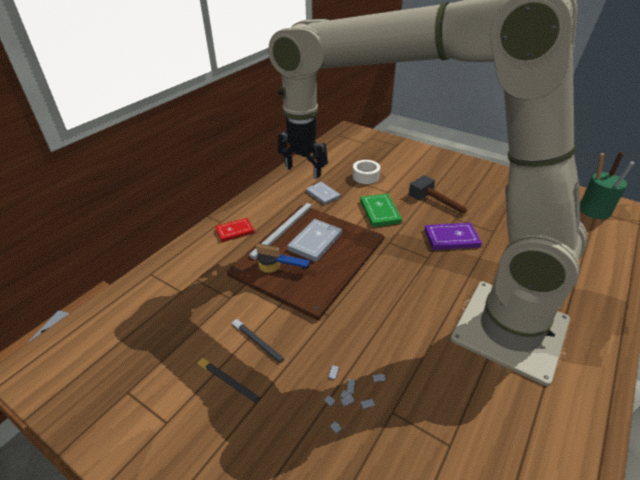

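Candidates for "plaque": scene (308,248), grey, on the board; (215,236), smaller grey on the bench; green (267,200); purple (323,167); red (258,320). In the side view, the grey ones are at (316,239) on the board and (322,192) off it. I choose the larger grey one on the board. The clamp peg is at scene (337,285) and side (268,257), with its blue arm pointing back to the robot.

```bash
cat > h.py <<'E'
import numpy as np,cv2
def rays(c,uv,R,t):
    uv=np.atleast_2d(uv).astype(float)
    d=np.c_[(uv[:,0]-c["cx"])/c["fx"],(uv[:,1]-c["cy"])/c["fy"],np.ones(len(uv))]@R
    return -R.T@t,d
def wpose(c,o):
    from scipy.spatial.transform import Rotation as Ro
    T=np.eye(4);T[:3,:3]=Ro.from_quat(o["ee_rot"]).as_matrix();T[:3,3]=o["position"]
    M=np.linalg.inv(T@c["tool_from_camera"]);return M[:3,:3],M[:3,3]
def onplane(c,uv,z,R=None,t=None):
    R=c["R"] if R is None else R;t=c["t"] if t is None else t
    o,d=rays(c,uv,R,t);return (o+d*((z-o[2])/d[:,2])[:,None])
def cloud(c,m,R=None,t=None):
    R=c["R"] if R is None else R;t=c["t"] if t is None else t
    v,u=np.nonzero(m&(c["range_z"]>0));o,d=rays(c,np.c_[u,v],R,t)
    return o+d*c["range_z"][v,u][:,None]
def tri(r1,r2):
    (o1,d1),(o2,d2)=r1,r2;d1,d2=d1[0],d2[0]
    s=np.linalg.lstsq(np.c_[d1,-d2],o2-o1,rcond=None)[0];p,q=o1+s[0]*d1,o2+s[1]*d2
    return (p+q)/2,np.linalg.norm(p-q)
def blob(m,uv):
    n,l,_,_=cv2.connectedComponentsWithStats(m.astype(np.uint8));k=l[uv[1],uv[0]]
    return l==k if k else None
def hsv(c):return cv2.cvtColor(c["color"],cv2.COLOR_RGB2HSV).astype(int)
E
python3 - <<'E'
from h import *
cs={n:dict(np.load(n+"0.npz")) for n in("scene","side")}
S={"scene":dict(plaque=(300,252),fence=(282,273),arm=(350,264)),"side":dict(plaque=(308,248),fence=(285,228),arm=(295,262))}
cen={}
for n,c in cs.items():
    h=hsv(c);H,s,v=h[...,0],h[...,1],h[...,2]
    print(n,[(k,h[p[1],p[0]].tolist()) for k,p in S[n].items()])
    gm=(s<75)&(v>115); am=(H>100)&(H<125)&(s>140)
    for k,m,z in(("plaque",gm,.04),("fence",gm,.034),("arm",am,.061)):
        b=blob(m,S[n][k])
        if b is None: print(k,"none");continue
        ct=max(cv2.findContours(b.astype(np.uint8),0,1)[0],key=cv2.contourArea)[:,0]
        P=onplane(c,ct,z)[:,:2]; r=cv2.minAreaRect((P*1000).astype(np.float32))
        q=cloud(c,cv2.erode(b.astype(np.uint8),np.ones((3,3)))>0)
        mm=ct.mean(0);cen[n,k]=rays(c,[cv2.moments(b.astype(np.uint8))[x]/b.sum() for x in("m10","m01")],c["R"],c["t"])
        print(k,b.sum(),np.round(r[0]),np.round(r[1]),round(r[2],1),"depth z med",np.median(q[:,2]).round(4),"xy",np.median(q,0).round(3))
    bm=(H<15)&(v<95)&(s>100)
    b=blob(cv2.morphologyEx(bm.astype(np.uint8),2,np.ones((3,3)))>0,(375,270) if n=="scene" else (340,270))
    if b is not None:
        P=cloud(c,b);print("board",b.sum(),P.min(0).round(3),P.max(0).round(3));ct=np.vstack([x[:,0] for x in cv2.findContours(b.astype(np.uint8),0,1)[0]])
        r=cv2.minAreaRect((onplane(c,ct,.02)[:,:2]*1000).astype(np.float32));print(r)
for k in("plaque","fence","arm"):
    if ("scene",k) in cen and ("side",k) in cen: print(k,"tri",tri(cen["scene",k],cen["side",k]))
E
```

```text
scene [('plaque', [105, 16, 217]), ('fence', [99, 8, 214]), ('arm', [108, 156, 165])]
plaque 1580 [589.  10.] [117. 159.] 3.4 depth z med 0.0384 xy [0.588 0.012 0.038]
fence 868 [702.  23.] [ 30. 307.] 1.7 depth z med 0.0323 xy [0.701 0.034 0.032]
arm 108 [566. 147.] [72. 19.] 17.5 depth z med 0.0585 xy [0.557 0.143 0.058]
side [('plaque', [106, 25, 175]), ('fence', [83, 17, 136]), ('arm', [109, 184, 143])]
plaque 1110 [581.   7.] [102. 152.] 2.6 depth z med 0.0407 xy [0.58  0.012 0.041]
fence 345 [697.  -9.] [ 25. 248.] 0.5 depth z med 0.0347 xy [0.696 0.001 0.035]
arm 221 [561. 145.] [90. 31.] 14.5 depth z med 0.0603 xy [0.558 0.143 0.06 ]
board 6054 [ 0.412 -0.136 -0.003] [0.743 0.25  0.048]
((567.5029296875, 63.90745544433594), (320.8063049316406, 398.6862487792969), 0.5056313872337341)
plaque tri (array([0.58429404, 0.00756752, 0.03426645]), np.float64(0.002461768085455271))
fence tri (array([0.69297425, 0.01470859, 0.0321933 ]), np.float64(0.026112505599468656))
arm tri (array([0.55980984, 0.14454361, 0.05984444]), np.float64(0.0006902834650234569))
```

Run:
```python
from workcell import get_obs,camera
import cv2,numpy as np
o=get_obs();c=camera("wrist");np.savez("w0.npz",**c,position=o["position"],ee_rot=o["ee_rot"])
cv2.imwrite("pics/w0.png",c["color"][:,:,::-1]);print(c["tool_from_camera"].round(3),c["fx"])
```

```text
[[-0.001 -0.949 -0.315  0.081]
 [ 1.    -0.001  0.    -0.   ]
 [-0.001 -0.315  0.949 -0.131]
 [ 0.     0.     0.     1.   ]] 422.53591901036526
```

View pics/w0.png

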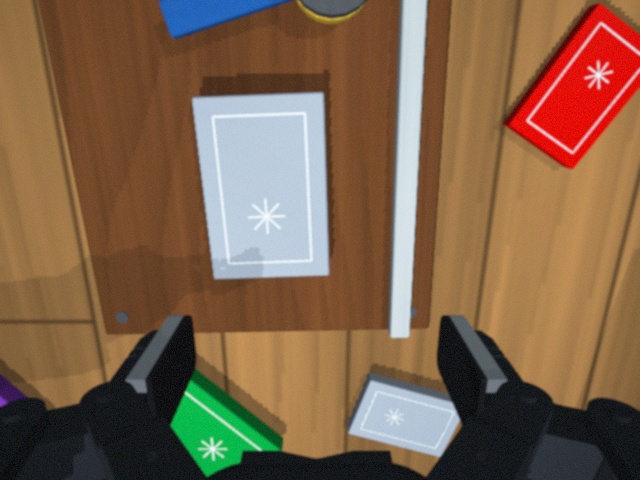

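The close view confirms the choice: grey plaque at (265,185), fence at (408,170), blue arm tip at (225,10), and the smaller grey decoy off the board at (405,410).

Run:
```python
from h import *
c=dict(np.load("w0.npz"));R,t=wpose(c,c)
h=hsv(c);H,s,v=h[...,0],h[...,1],h[...,2]
gm=(s<70)&(v>110)
for k,p,z in(("plaque",(235,160),.04),("fence",(408,170),.034)):
    print(k,h[p[1],p[0]]);b=blob(gm,p)
    ct=max(cv2.findContours(b.astype(np.uint8),0,1)[0],key=cv2.contourArea)[:,0]
    r=cv2.minAreaRect((onplane(c,ct,z,R,t)[:,:2]*1000).astype(np.float32))
    print(r,cv2.boxPoints(r).round(1).tolist());print(np.median(cloud(c,cv2.erode(b.astype(np.uint8),np.ones((5,5)))>0,R,t),0).round(4))
    a=cv2.approxPolyDP(cv2.convexHull(ct),6,True)[:,0];print(a.tolist(),onplane(c,a,z,R,t)[:,:2].round(4).tolist())
# fence left edge (inner foot at z=.02 / top .034) rows
for y in(60,150,240,310):
    row=gm[y,380:440];L=380+np.argmax(row);Rr=380+59-np.argmax(row[::-1])
    print(y,L,Rr,onplane(c,[[L,y],[Rr,y]],.034,R,t)[:,:2].round(4).tolist(),onplane(c,[[L,y]],.02,R,t)[:,:2].round(4).tolist(),h[y,L-3:L+8,2].tolist())
# board near-right corner & edges
print(onplane(c,[[106,333],[428,327],[40,0],[451,0]],.02,R,t).round(4))
```

```text
plaque [105  38 219]
((583.045166015625, 6.4468536376953125), (100.62686920166016, 150.2172088623047), 2.1092348098754883) [[530.0, 79.69999694824219], [535.5, -70.5], [636.0999755859375, -66.80000305175781], [630.5999755859375, 83.4000015258789]]
[0.583  0.014  0.0395]
[[322, 92], [328, 275], [214, 279], [191, 98]] [[0.629, 0.0826], [0.6348, -0.066], [0.5368, -0.0697], [0.5309, 0.0784]]
fence [101  18 232]
((697.8089599609375, 6.6317138671875), (19.745267868041992, 276.61376953125), 1.2834386825561523) [[684.7999877929688, 144.6999969482422], [691.0, -131.89999389648438], [710.7999877929688, -131.39999389648438], [704.5999755859375, 145.10000610351562]]
[0.6974 0.0334 0.0336]
[[427, 0], [408, 337], [392, 338], [401, 5]] [[0.7037, 0.1447], [0.7089, -0.1306], [0.6943, -0.1316], [0.6854, 0.1415]]
60 399 424 [[0.6862, 0.1051], [0.7048, 0.1051]] [[0.6887, 0.1061]] [107, 95, 98, 112, 152, 187, 211, 222, 225, 222, 223]
150 396 419 [[0.6879, 0.0391], [0.7061, 0.039]] [[0.6905, 0.0373]] [109, 100, 104, 129, 168, 200, 222, 229, 229, 226, 227]
240 393 415 [[0.6898, -0.0363], [0.7085, -0.0363]] [[0.6925, -0.0412]] [100, 98, 107, 144, 186, 218, 228, 229, 230, 229, 231]
310 390 411 [[0.6909, -0.1028], [0.7097, -0.1028]] [[0.6936, -0.1104]] [99, 92, 93, 126, 170, 208, 225, 229, 230, 229, 231]
[[ 0.4242 -0.1349  0.02  ]
 [ 0.7306 -0.1285  0.02  ]
 [ 0.4196  0.1475  0.02  ]
 [ 0.7248  0.1473  0.02  ]]
```

The manual's scale: shifts go in shares of 0.6 m and turns go in shares of pi rad. Converting my numbers, -0.1 m / 0.6 = -0.1667, -0.07 m / 0.6 = -0.1167, 1.56 rad / 3.1416 = 0.4966.

move_arm(
  plan=[
    {"delta_pos":[0.0833,-0.05,-0.0833],"turn":[0,0,0.0573],"fingers":0},
    {"delta_pos":[0.0833,-0.05,-0.1667],"turn":[0,0,0.1146],"fingers":0},
    {"delta_pos":[0.0833,-0.05,-0.1667],"turn":[0,0,0.1719],"fingers":0},
    {"delta_pos":[0.0833,-0.05,-0.1667],"turn":[0,0,0.2292],"fingers":0},
    {"delta_pos":[0.0833,-0.0833,-0.1667],"turn":[0,0,0.2865],"fingers":0},
    {"delta_pos":[0.0833,-0.1167,-0.1667],"turn":[0,0,0.3438],"fingers":0},
    {"delta_pos":[0.0833,-0.1667,-0.1667],"turn":[0,0,0.4011],"fingers":0},
    {"delta_pos":[0.0833,-0.1667,-0.1667],"turn":[0,0,0.4552],"fingers":0},
    {"delta_pos":[0.0833,-0.1667,-0.1667],"turn":[0,0,0.4966],"fingers":0},
    {"delta_pos":[0.0833,-0.1667,-0.1667],"turn":[0,0,0.4966],"fingers":0},
  ],
)

```text
clock: 1.4
position: [0.5249, 0.0501, 0.3422]
ee_rot: [1.0, 0.006, -0.0, 0.0]
ft_force: [0.3, 0.3, -0.1]
grip_width: 0.997
grasp_force: 0.0
```

Run:
```python
from h import *
c=dict(np.load("w0.npz"));T=np.linalg.inv(c["tool_from_camera"])
P=cloud(c,np.ones((480,640),bool),T[:3,:3],T[:3,3])
m=(P[:,2]<.1)&(P[:,2]>-.12);P=P[m];print(len(P))
for sgn in(1,-1):
    q=P[P[:,1]*sgn>0];q=q[q[:,2]>-.03];print(q.min(0).round(4),q.max(0).round(4))
    tip=q[q[:,2]>q[:,2].max()-.006];print(tip.min(0).round(4),tip.max(0).round(4))
```

```text
46004
[-0.0114  0.0418 -0.03  ] [ 0.0121  0.0566 -0.0011]
[-0.0114  0.042  -0.0071] [ 0.0116  0.0493 -0.0011]
[-0.0117 -0.057  -0.03  ] [ 0.0121 -0.0423 -0.0007]
[-0.0108 -0.0497 -0.0067] [ 0.0114 -0.0425 -0.0007]
```

To row units: 0.29 m / 0.6 = 0.4833, 0.12 m / 0.6 = 0.2, -0.01 rad / 3.1416 = -0.0032.

move_arm(
  plan=[
    {"delta_pos":[-0.0583,0.0333,0.1],"turn":[0,0,-0.0032],"fingers":0},
    {"delta_pos":[-0.0583,0.0667,0.2],"turn":[0,0,-0.0032],"fingers":0},
    {"delta_pos":[-0.0583,0.0667,0.3],"turn":[0,0,-0.0032],"fingers":0},
    {"delta_pos":[-0.0583,0.0667,0.4],"turn":[0,0,-0.0032],"fingers":0},
    {"delta_pos":[-0.0583,0.0667,0.4833],"turn":[0,0,-0.0032],"fingers":0},
    {"delta_pos":[-0.0583,0.0667,0.4833],"turn":[0,0,-0.0032],"fingers":0},
  ],
)

```text
clock: 2.15
position: [0.4875, 0.0093, 0.0492]
ee_rot: [1.0, 0.012, -0.004, 0.0]
ft_force: [-0.2, -0.6, 0.4]
grip_width: 1.002
grasp_force: 0.0
```

To row units: 0.08 m / 0.6 = 0.1333, 0.027 m / 0.6 = 0.045.

move_arm(
  plan=[
    {"delta_pos":[0,0,0.02],"turn":[0,0,0],"fingers":0},
    {"delta_pos":[0,0,0.0367],"turn":[0,0,0],"fingers":0},
    {"delta_pos":[0.025,0,0.0367],"turn":[0,0,0],"fingers":0},
    {"delta_pos":[0.045,0,0.0367],"turn":[0,0,0],"fingers":0},
    {"delta_pos":[0.0583,0,0.0367],"turn":[0,0,0],"fingers":0},
    {"delta_pos":[0.0717,0,0.0367],"turn":[0,0,0],"fingers":0},
    {"delta_pos":[0.085,0,0.0367],"turn":[0,0,0],"fingers":0},
    {"delta_pos":[0.0983,0,0.0367],"turn":[0,0,0],"fingers":0},
    {"delta_pos":[0.1117,0,0.0367],"turn":[0,0,0],"fingers":0},
    {"delta_pos":[0.1233,0,0.0367],"turn":[0,0,0],"fingers":0},
    {"delta_pos":[0.1333,0,0.0367],"turn":[0,0,0],"fingers":0},
  ],
)

```text
clock: 3.52
position: [0.5698, 0.0112, 0.0303]
ee_rot: [1.0, 0.01, -0.001, 0.0]
ft_force: [-8.6, 0.1, 6.8]
grip_width: 0.998
grasp_force: 4.0
```

To row units: 0.009 m / 0.6 = 0.015, 0.008 m / 0.6 = 0.0133.

move_arm(
  plan=[
    {"delta_pos":[0.0067,0,0],"turn":[0,0,0],"fingers":0},
    {"delta_pos":[0.01,0,0],"turn":[0,0,0],"fingers":0},
    {"delta_pos":[0.0133,0,0],"turn":[0,0,0],"fingers":0},
    {"delta_pos":[0.015,0,0],"turn":[0,0,0],"fingers":0},
  ],
)

```text
clock: 4.03
position: [0.5781, 0.0114, 0.0302]
ee_rot: [1.0, 0.01, -0.002, 0.0]
ft_force: [-12.1, -0.2, 9.5]
grip_width: 0.996
grasp_force: 6.4
```

To row units: 0.003 m / 0.6 = 0.005, 0.002 m / 0.6 = 0.0033.

move_arm(
  plan=[
    {"delta_pos":[0.0017,0,0],"turn":[0,0,0],"fingers":0},
    {"delta_pos":[0.0033,0,0],"turn":[0,0,0],"fingers":0},
    {"delta_pos":[0.005,0,0],"turn":[0,0,0],"fingers":0},
  ],
)

```text
clock: 4.4
position: [0.5783, 0.0113, 0.03]
ee_rot: [1.0, 0.01, -0.005, 0.0]
ft_force: [-28.0, -0.7, 22.3]
grip_width: 0.999
grasp_force: 14.1
```

```bash
cat > look.py <<'E'
import sys
from workcell import get_obs,camera
from h import *
o=get_obs();c=camera("wrist");np.savez(sys.argv[1]+".npz",**c,position=o["position"],ee_rot=o["ee_rot"])
cv2.imwrite(f"pics/{sys.argv[1]}.png",c["color"][:,:,::-1]);print(o["clock"],o["position"].round(4),o["ft_force"].round(1))
E
python3 look.py w1
```

```text
4.4 [0.5783 0.0113 0.03  ] [-28.   -0.7  22.3]
```

View pics/w1.png

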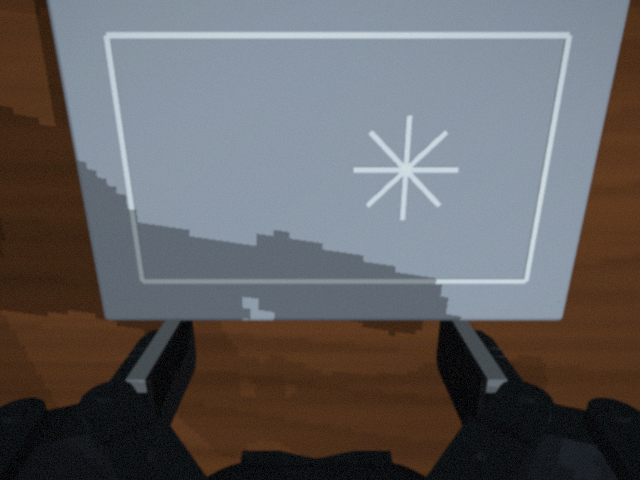

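The plaque is seated: the star is at (405,170), the near edge is flat along row 320 with both fingertips on it, and the force rose to 28 N with no further motion. I'm backing off and looking again.

To row units: -0.22 m / 0.6 = -0.3667, -0.17 m / 0.6 = -0.2833.

move_arm(
  plan=[
    {"delta_pos":[-0.01,0,0],"turn":[0,0,0],"fingers":0},
    {"delta_pos":[-0.0417,0,0],"turn":[0,0,0],"fingers":0},
    {"delta_pos":[-0.0417,0,-0.1],"turn":[0,0,0],"fingers":0},
    {"delta_pos":[-0.025,-0.0333,-0.2],"turn":[0,0,0],"fingers":0},
    {"delta_pos":[-0.0083,-0.0833,-0.2833],"turn":[0,0,0],"fingers":0},
    {"delta_pos":[0.0167,-0.1333,-0.3667],"turn":[0,0,0],"fingers":0},
    {"delta_pos":[0.0167,-0.1333,-0.3667],"turn":[0,0,0],"fingers":0},
    {"delta_pos":[0.0167,-0.1333,-0.3667],"turn":[0,0,0],"fingers":0},
  ],
)

```text
clock: 5.45
position: [0.5909, 0.0913, 0.2498]
ee_rot: [1.0, 0.01, -0.0, 0.0]
ft_force: [0.4, -0.7, -0.2]
grip_width: 1.003
grasp_force: 0.0
```

```bash
python3 look.py w2
```

```text
5.45 [0.5909 0.0913 0.2498] [ 0.4 -0.7 -0.2]
```

View pics/w2.png

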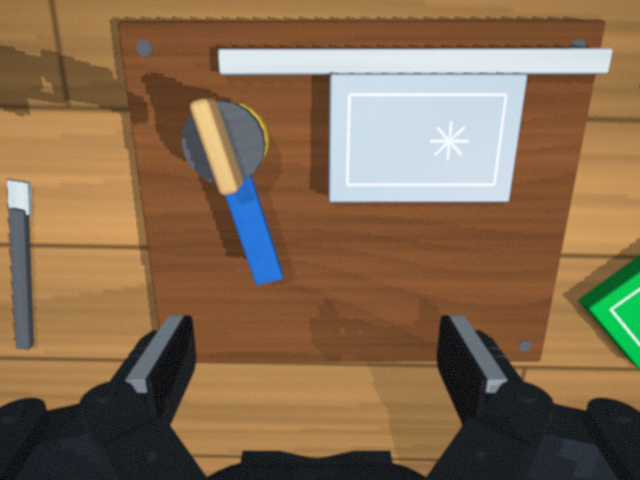

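The plaque lies flat against the fence (row 73). The wing is at (217,145), the hub at (223,143) and the blue arm end at (268,275).

```bash
cat > wing.py <<'E'
from h import *
import sys
out=[]
for f,hub in zip(sys.argv[1::2],sys.argv[2::2]):
    c=dict(np.load(f+".npz"));R,t=wpose(c,c);h=hsv(c);H,s,v=h[...,0],h[...,1],h[...,2]
    hu=np.array(eval(hub));yy,xx=np.mgrid[:480,:640];near=np.hypot(xx-hu[0],yy-hu[1])<int(75)
    wm=(H<25)&(s>60)&(v>150)&near
    n,l,st,ce=cv2.connectedComponentsWithStats(cv2.morphologyEx(wm.astype(np.uint8),2,np.ones((3,3))))
    k=1+np.argmin(np.hypot(*(ce[1:]-hu).T)+1000*(st[1:,4]<400));b=l==k
    P=cloud(c,b,R,t);zt=np.percentile(P[:,2],70)
    ct=max(cv2.findContours(b.astype(np.uint8),0,1)[0],key=cv2.contourArea)[:,0]
    print(f,"wing px",ce[k].round(1),b.sum(),"depth z",zt.round(4))
    r=cv2.minAreaRect((onplane(c,ct,.093,R,t)[:,:2]*1000).astype(np.float32));print(" wing top@.093",r)
    am=(H>100)&(H<125)&(s>140);n,l,st,ce2=cv2.connectedComponentsWithStats(am.astype(np.uint8))
    a=l==1+np.argmax(st[1:,4]);ct=max(cv2.findContours(a.astype(np.uint8),0,1)[0],key=cv2.contourArea)[:,0]
    r=cv2.minAreaRect((onplane(c,ct,.061,R,t)[:,:2]*1000).astype(np.float32));print(" arm@.061",r, "z",np.median(cloud(c,a,R,t)[:,2]).round(4))
    hm=(s<70)&(v<140)&(v>40)&near
    q=cloud(c,hm,R,t);q=q[(q[:,2]>.055)&(q[:,2]<.07)];
    if len(q):print(" hub",len(q),np.median(q[:,2]).round(4),cv2.minEnclosingCircle((q[:,:2]*1000).astype(np.float32)))
    box=cv2.boxPoints(cv2.minAreaRect(np.argwhere(b)[:,::-1].astype(np.float32)));out.append(rays(c,ce[k],R,t))
if len(out)>1:print("tri",tri(*out[:2]))
E
python3 wing.py w2 "(223,143)"
python3 - <<'E'
from h import *
c=dict(np.load("w2.npz"));R,t=wpose(c,c)
print(onplane(c,[[331,74],[526,74],[509,202],[330,202]],.04,R,t)[:,:2].round(4).tolist(),onplane(c,[[218,74],[608,72]],.034,R,t)[:,:2].round(4).tolist())
E
```

```text
w2 wing px [214.1 145.2] 2019 depth z 0.0909
 wing top@.093 ((636.90283203125, 159.3214874267578), (63.741127014160156, 15.347566604614258), 16.401079177856445)
 arm@.061 ((566.8500366210938, 140.3035888671875), (87.5927734375, 24.208526611328125), 16.440279006958008) z 0.0588
 hub 3171 0.0609 ((631.6741943359375, 160.98483276367188), 35.24774169921875)
[[0.687, 0.0815], [0.69, -0.0658], [0.5907, -0.0692], [0.5878, 0.0792]] [[0.6855, 0.1681], [0.693, -0.1314]]
```

To row units: -0.072 m / 0.6 = -0.12, 0.04 m / 0.6 = 0.0667, -0.264 rad / 3.1416 = -0.084.

move_arm(
  plan=[
    {"delta_pos":[0.0333,-0.05,0.0333],"turn":[0,0,-0.0446],"fingers":0},
    {"delta_pos":[0.0583,-0.1,0.0667],"turn":[0,0,-0.084],"fingers":0},
    {"delta_pos":[0.0767,-0.12,0.0667],"turn":[0,0,-0.084],"fingers":0},
    {"delta_pos":[0.0767,-0.12,0.0667],"turn":[0,0,-0.084],"fingers":0},
  ],
)

```text
clock: 6.0
position: [0.6349, 0.1645, 0.2085]
ee_rot: [0.99, 0.142, -0.001, 0.0]
ft_force: [0.3, -0.5, -0.2]
grip_width: 0.996
grasp_force: 0.0
```

```bash
python3 look.py w3
```

```text
6.0 [0.6349 0.1645 0.2085] [ 0.3 -0.5 -0.2]
```

View pics/w3.png

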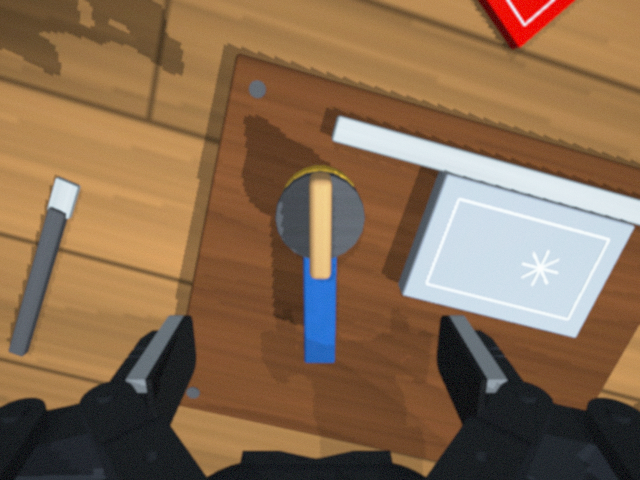

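Wing centred at (320,225), vertical in the image, so it lines up with the tool. The hub is at (320,215) and the arm end at (320,360).

```bash
python3 wing.py w2 "(223,143)" w3 "(320,220)"
```

```text
w2 wing px [214.1 145.2] 2019 depth z 0.0909
 wing top@.093 ((636.90283203125, 159.3214874267578), (63.741127014160156, 15.347566604614258), 16.401079177856445)
 arm@.061 ((566.8500366210938, 140.3035888671875), (87.5927734375, 24.208526611328125), 16.440279006958008) z 0.0588
 hub 3171 0.0609 ((631.6741943359375, 160.98483276367188), 35.24774169921875)
w3 wing px [320.6 227.1] 2027 depth z 0.091
 wing top@.093 ((637.710205078125, 162.1463165283203), (62.984291076660156, 12.674966812133789), 16.918209075927734)
 arm@.061 ((566.4291381835938, 141.6020965576172), (86.24027252197266, 22.84157371520996), 15.969555854797363) z 0.0589
 hub 4085 0.0609 ((636.52099609375, 161.4288787841797), 31.681650161743164)
tri (array([0.63747333, 0.1619279 , 0.08606029]), np.float64(0.00018556529611582392))
```

To row units: 0.133 m / 0.6 = 0.2217, 0.125 m / 0.6 = 0.2083.

move_arm(
  plan=[
    {"delta_pos":[0.0017,0.005,0.0833],"turn":[0,0,0],"fingers":0},
    {"delta_pos":[0.0017,0.005,0.1667],"turn":[0,0,0],"fingers":0},
    {"delta_pos":[0.0017,0.005,0.2083],"turn":[0,0,0],"fingers":0},
    {"delta_pos":[0.0017,0.005,0.2217],"turn":[0,0,0],"fingers":0},
    {"delta_pos":[0.0017,0.005,0.2217],"turn":[0,0,0],"fingers":0.6},
    {"delta_pos":[0.0017,0.005,0.2217],"turn":[0,0,0],"fingers":0.8},
    {"delta_pos":[0.0017,0.005,0.2217],"turn":[0,0,0],"fingers":0.8},
    {"delta_pos":[0.0017,0.005,0.2217],"turn":[0,0,0],"fingers":0.8},
  ],
  force=30,
)

```text
clock: 7.05
position: [0.6374, 0.1622, 0.078]
ee_rot: [0.99, 0.142, 0.001, -0.0]
ft_force: [0.1, -0.5, 0.5]
grip_width: 0.202
grasp_force: 0.0
```

To row units: 0.003 m / 0.6 = 0.005.

move_arm(
  plan=[
    {"delta_pos":[0,0,0.005],"turn":[0,0,0],"fingers":0.8},
    {"delta_pos":[0,0,0.005],"turn":[0,0,0],"fingers":1},
    {"delta_pos":[0,0,0.005],"turn":[0,0,0],"fingers":1},
    {"delta_pos":[0,0,0.005],"turn":[0,0,0],"fingers":1},
    {"delta_pos":[0,0,0.005],"turn":[0,0,0],"fingers":1},
  ],
  force=80,
)

```text
clock: 7.68
position: [0.637, 0.1623, 0.0741]
ee_rot: [0.99, 0.142, -0.0, -0.0]
ft_force: [1.0, 2.4, -4.6]
grip_width: 0.148
grasp_force: 79.9
```

To row units: -0.95 rad / 3.1416 = -0.3024.

move_arm(
  plan=[
    {"delta_pos":[0,0,0],"turn":[0,0,-0.0477],"fingers":1},
    {"delta_pos":[0,0,0],"turn":[0,0,-0.0955],"fingers":1},
    {"delta_pos":[0,0,0],"turn":[0,0,-0.1432],"fingers":1},
    {"delta_pos":[0,0,0],"turn":[0,0,-0.191],"fingers":1},
    {"delta_pos":[0,0,0],"turn":[0,0,-0.2387],"fingers":1},
    {"delta_pos":[0,0,0],"turn":[0,0,-0.2865],"fingers":1},
    {"delta_pos":[0,0,0],"turn":[0,0,-0.3024],"fingers":1},
    {"delta_pos":[0,0,0],"turn":[0,0,-0.3024],"fingers":1},
  ],
)

```text
clock: 8.68
position: [0.6365, 0.163, 0.0743]
ee_rot: [0.815, 0.579, -0.0, -0.001]
ft_force: [-2.2, 5.0, -0.3]
grip_width: 0.149
grasp_force: 80.4
```

```bash
python3 look.py w4;python3 -c "
from workcell import get_obs;o=get_obs();print(o['torque'].round(2),o['joint_pos'].round(2))"
```

```text
8.675 [0.6365 0.163  0.0743] [-2.2  5.  -0.3]
[ 1.15  0.64 -0.05] [-0.16  0.54 -0.21  1.54  0.12  1.08 -0.74]
```

View pics/w4.png

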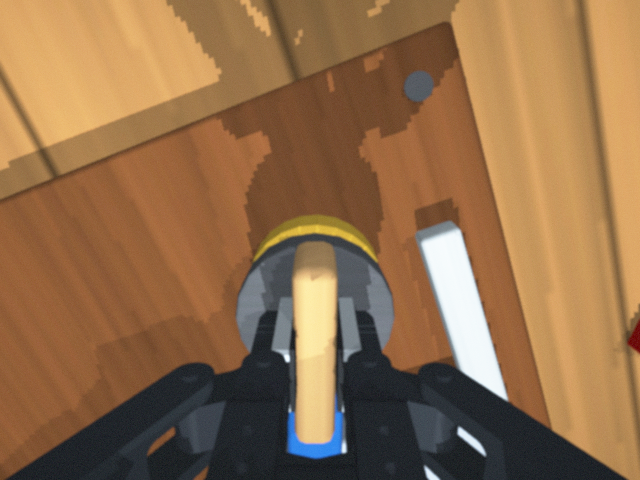

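Turned 0.95 rad with the peg still raised, and the wing is held squarely at (315,340). I'm turning the rest of the way while pressing.

To row units: 0.0075 m / 0.6 = 0.0125, 0.001 m / 0.6 = 0.0017, -0.32 rad / 3.1416 = -0.1019.

move_arm(
  plan=[
    {"delta_pos":[0,0,0.0017],"turn":[0,0,-0.0159],"fingers":1},
    {"delta_pos":[0,0,0.0033],"turn":[0,0,-0.0286],"fingers":1},
    {"delta_pos":[0,0,0.005],"turn":[0,0,-0.0414],"fingers":1},
    {"delta_pos":[0,0,0.0067],"turn":[0,0,-0.0541],"fingers":1},
    {"delta_pos":[0,0,0.0083],"turn":[0,0,-0.0668],"fingers":1},
    {"delta_pos":[0,0,0.01],"turn":[0,0,-0.0796],"fingers":1},
    {"delta_pos":[0,0,0.0117],"turn":[0,0,-0.0923],"fingers":1},
    {"delta_pos":[0,0,0.0125],"turn":[0,0,-0.1019],"fingers":1},
  ],
  force=100,
)

```text
clock: 9.72
position: [0.6365, 0.1633, 0.069]
ee_rot: [0.713, 0.701, 0.0, -0.0]
ft_force: [-11.0, 2.9, 16.6]
grip_width: 0.146
grasp_force: 101.9
```

To row units: 0.003 m / 0.6 = 0.005, 0.0025 m / 0.6 = 0.0042, -0.04 rad / 3.1416 = -0.0127.

move_arm(
  plan=[
    {"delta_pos":[0,0,0.0017],"turn":[0,0,-0.0064],"fingers":1},
    {"delta_pos":[0,0,0.0033],"turn":[0,0,-0.0127],"fingers":1},
    {"delta_pos":[0,0,0.0042],"turn":[0,0,-0.0191],"fingers":1},
    {"delta_pos":[0,0,0.005],"turn":[0,0,-0.0255],"fingers":1},
    {"delta_pos":[0,0,0.005],"turn":[0,0,-0.0255],"fingers":1},
  ],
)

```text
clock: 10.35
position: [0.6366, 0.1635, 0.067]
ee_rot: [0.684, 0.729, 0.0, -0.0]
ft_force: [-14.2, 2.1, 24.2]
grip_width: 0.146
grasp_force: 103.0
```

```bash
python3 -c "
from workcell import get_obs,camera
from h import *
o=get_obs();print(o['torque'].round(2))
for n in('side','scene'):
  c=camera(n);np.savez(n+'1.npz',**c);cv2.imwrite('pics/%s1.png'%n,cv2.resize(c['color'][150:310,180:400,::-1],None,fx=3,fy=3))"
```

```text
[ 0.31  3.65 -0.27]
```

View pics/side1.png

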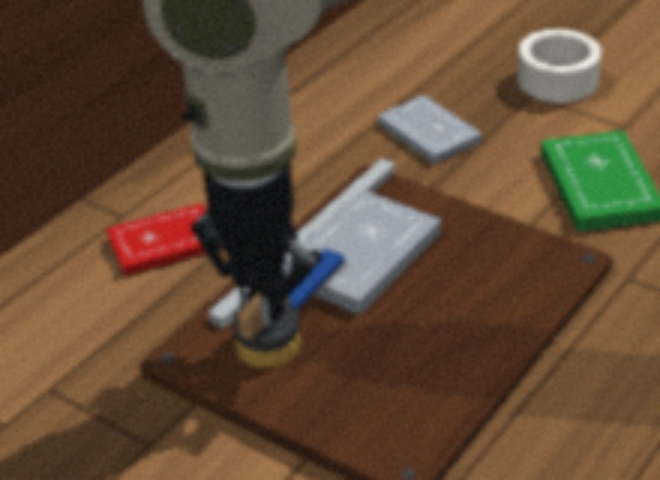

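The arm is over the plaque (crop ~(320,275)), the foot is down, and it has slightly overshot at about 1.35 rad. I'm turning back a little while pressing.

To row units: 0.001 m / 0.6 = 0.0017, 0.038 rad / 3.1416 = 0.0121.

move_arm(
  plan=[
    {"delta_pos":[0,0,0.0017],"turn":[0,0,0.0064],"fingers":1},
    {"delta_pos":[0,0,0.0017],"turn":[0,0,0.0121],"fingers":1},
    {"delta_pos":[0,0,0.0017],"turn":[0,0,0.0121],"fingers":1},
  ],
)

```text
clock: 10.82
position: [0.6367, 0.1636, 0.0664]
ee_rot: [0.698, 0.716, 0.0, -0.0]
ft_force: [-14.2, 2.5, 27.2]
grip_width: 0.143
grasp_force: 103.4
```

move_arm(
  plan=[
    {"delta_pos":[0,0,-0.0033],"turn":[0,0,0],"fingers":1},
    {"delta_pos":[0,0,-0.005],"turn":[0,0,0],"fingers":0.6},
    {"delta_pos":[0,0,-0.005],"turn":[0,0,0],"fingers":0.5},
    {"delta_pos":[0,0,-0.005],"turn":[0,0,0],"fingers":0.4},
    {"delta_pos":[0,0,-0.0667],"turn":[0,0,0],"fingers":0.2},
    {"delta_pos":[-0.0333,0,-0.1667],"turn":[0,0,0],"fingers":0},
    {"delta_pos":[-0.0833,0,-0.25],"turn":[0,0,0],"fingers":0},
    {"delta_pos":[-0.1333,0,-0.3],"turn":[0,0,0],"fingers":0},
    {"delta_pos":[-0.1333,0,-0.3],"turn":[0,0,0],"fingers":0},
  ],
)

```text
clock: 11.95
position: [0.6408, 0.0787, 0.2458]
ee_rot: [0.7, 0.714, 0.001, 0.002]
ft_force: [-0.1, 0.5, -0.4]
grip_width: 1.001
grasp_force: 0.0
```

```bash
python3 look.py w5
```

```text
11.95 [0.6408 0.0787 0.2458] [-0.1  0.5 -0.4]
```

View pics/w5.png

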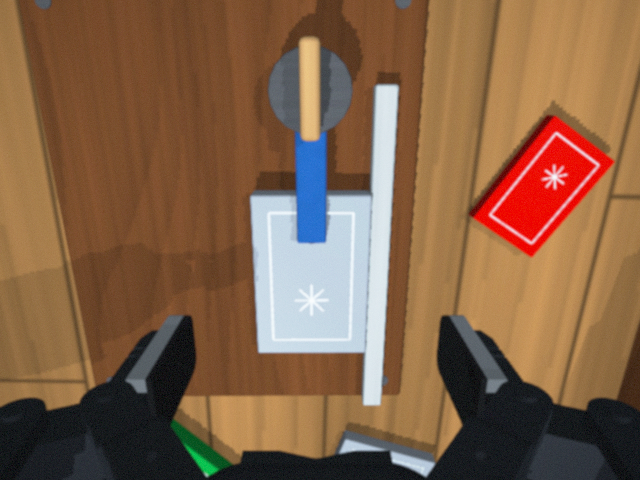

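The arm points straight across the plaque (tip at (312,240)) and the plaque is still against the fence (x≈370). I'm checking the angle and depth numerically.

```bash
python3 wing.py w5 "(310,90)"
python3 - <<'E'
from h import *
c=dict(np.load("w5.npz"));R,t=wpose(c,c)
print(onplane(c,[[251,195],[371,194],[366,353],[259,353]],.04,R,t)[:,:2].round(4).tolist(),onplane(c,[[375,86],[364,404]],.034,R,t)[:,:2].round(4).tolist())
E
```

```text
w5 wing px [309.3  88.1] 1960 depth z 0.0838
 wing top@.093 ((635.70654296875, 161.67642211914062), (12.303303718566895, 61.88829040527344), 1.4737886190414429)
 arm@.061 ((637.36669921875, 90.77489471435547), (22.136096954345703, 85.07440185546875), 1.5522767305374146) z 0.0517
 hub 142 0.0552 ((635.421142578125, 161.13174438476562), 29.527385711669922)
[[0.589, 0.0805], [0.6867, 0.0832], [0.6913, -0.0673], [0.5922, -0.0689]] [[0.6854, 0.1663], [0.6937, -0.1299]]
```

Angle is right (1.5° vs. fence 1.6°) and the plaque is flat. The peg sank about 7.1 mm, so its depth is about 8.1 mm, near the lower limit. I'll re-grip and press a little deeper.

To row units: 0.175 m / 0.6 = 0.2917, 0.084 m / 0.6 = 0.14.

move_arm(
  plan=[
    {"delta_pos":[0.0667,-0.0067,0.05],"turn":[0,0,0],"fingers":0},
    {"delta_pos":[0.14,-0.0067,0.1333],"turn":[0,0,0],"fingers":0},
    {"delta_pos":[0.14,-0.0067,0.2167],"turn":[0,0,0],"fingers":0},
    {"delta_pos":[0.14,-0.0067,0.275],"turn":[0,0,0],"fingers":0},
    {"delta_pos":[0.14,-0.0067,0.2917],"turn":[0,0,0],"fingers":0.6},
    {"delta_pos":[0.14,-0.0067,0.2917],"turn":[0,0,0],"fingers":0.75},
    {"delta_pos":[0.14,-0.0067,0.2917],"turn":[0,0,0],"fingers":0.75},
    {"delta_pos":[0.14,-0.0067,0.2917],"turn":[0,0,0],"fingers":1},
    {"delta_pos":[0.14,-0.0067,0.2917],"turn":[0,0,0],"fingers":1},
    {"delta_pos":[0.14,-0.0067,0.2917],"turn":[0,0,0],"fingers":1},
  ],
  force=60,
)

```text
clock: 13.25
position: [0.6349, 0.1664, 0.0702]
ee_rot: [0.698, 0.716, 0.002, 0.001]
ft_force: [3.8, 1.2, 6.4]
grip_width: 0.149
grasp_force: 60.1
```

To row units: 0.003 m / 0.6 = 0.005, 0.0025 m / 0.6 = 0.0042.

move_arm(
  plan=[
    {"delta_pos":[0,0,0.0025],"turn":[0,0,0],"fingers":1},
    {"delta_pos":[0,0,0.0042],"turn":[0,0,0],"fingers":1},
    {"delta_pos":[0,0,0.005],"turn":[0,0,0],"fingers":1},
    {"delta_pos":[0,0,0.005],"turn":[0,0,0],"fingers":1},
  ],
  force=100,
)

```text
clock: 13.75
position: [0.6353, 0.1666, 0.0698]
ee_rot: [0.698, 0.716, 0.003, 0.002]
ft_force: [-4.5, -2.4, 25.9]
grip_width: 0.146
grasp_force: 101.1
```

To row units: -0.04 rad / 3.1416 = -0.0127.

move_arm(
  plan=[
    {"delta_pos":[0,0,0],"turn":[0,0,-0.0064],"fingers":1},
    {"delta_pos":[0,0,0],"turn":[0,0,-0.0127],"fingers":1},
    {"delta_pos":[0,0,0],"turn":[0,0,-0.0064],"fingers":1},
    {"delta_pos":[0,0,0],"turn":[0,0,0],"fingers":1},
    {"delta_pos":[0,0,0],"turn":[0,0,0],"fingers":1},
  ],
)

```text
clock: 14.38
position: [0.6352, 0.1666, 0.0693]
ee_rot: [0.698, 0.716, 0.003, 0.002]
ft_force: [-2.8, -1.3, 23.2]
grip_width: 0.146
grasp_force: 100.7
```

To row units: -0.175 m / 0.6 = -0.2917, -0.003 m / 0.6 = -0.005.

move_arm(
  plan=[
    {"delta_pos":[0,0,-0.0033],"turn":[0,0,0],"fingers":1},
    {"delta_pos":[0,0,-0.005],"turn":[0,0,0],"fingers":0.6},
    {"delta_pos":[0,0,-0.005],"turn":[0,0,0],"fingers":0.5},
    {"delta_pos":[0,0,-0.005],"turn":[0,0,0],"fingers":0.4},
    {"delta_pos":[0,0,-0.0667],"turn":[0,0,0],"fingers":0.2},
    {"delta_pos":[-0.0333,0,-0.1667],"turn":[0,0,0],"fingers":0},
    {"delta_pos":[-0.0833,0,-0.25],"turn":[0,0,0],"fingers":0},
    {"delta_pos":[-0.1333,0,-0.2917],"turn":[0,0,0],"fingers":0},
    {"delta_pos":[-0.1333,0,-0.2917],"turn":[0,0,0],"fingers":0},
    {"delta_pos":[-0.1333,0,-0.2917],"turn":[0,0,0],"fingers":0},
  ],
)

```text
clock: 15.62
position: [0.6345, 0.0868, 0.2388]
ee_rot: [0.698, 0.716, -0.0, -0.001]
ft_force: [0.3, 0.8, -0.6]
grip_width: 1.002
grasp_force: 0.0
```

```bash
python3 look.py w6; python3 wing.py w6 "(310,90)"
```

```text
15.625 [0.6345 0.0868 0.2388] [ 0.3  0.8 -0.6]
w6 wing px [321.1 100.9] 2000 depth z 0.0839
 wing top@.093 ((635.5703735351562, 162.11917114257812), (12.323375701904297, 61.021785736083984), 2.1396806240081787)
 arm@.061 ((637.31396484375, 91.2825927734375), (22.79349136352539, 84.03223419189453), 1.139007329940796) z 0.0519
 hub 225 0.0553 ((635.0657958984375, 161.60411071777344), 29.79706382751465)
```

View pics/w6.png

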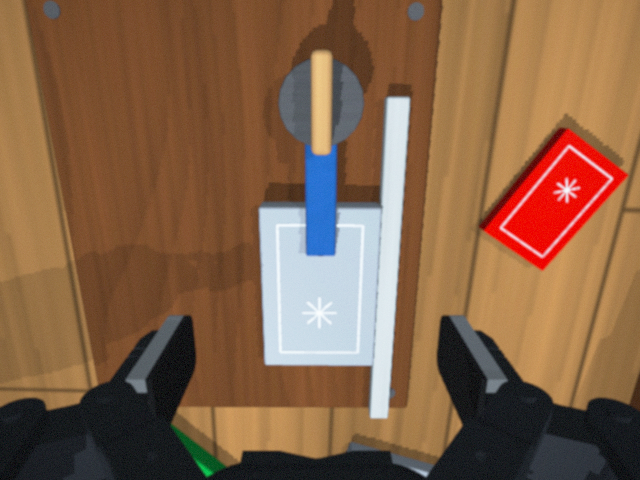

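Run:
```python
from h import *
B={"w2":(430,190),"w3":(440,290),"w5":(280,340),"w6":(285,350)}
for f,p in B.items():
    c=dict(np.load(f+".npz"));R,t=wpose(c,c);h=hsv(c);H,s,v=h[...,0],h[...,1],h[...,2]
    k=np.ones((5,5));er=lambda m:cv2.erode(m.astype(np.uint8),k)>0
    l=cv2.connectedComponentsWithStats(((H>100)&(H<125)&(s>140)).astype(np.uint8));a=l[1]==1+np.argmax(l[2][1:,4])
    A=cloud(c,er(a),R,t)
    yy,xx=np.mgrid[:480,:640];P=cloud(c,np.hypot(xx-p[0],yy-p[1])<6,R,t)
    za,zp=np.median(A[:,2]),np.median(P[:,2]);print(f,za.round(4),zp.round(4),"depth",round(.061-(za-zp+.04),4), "arm tilt",np.polyfit(A[:,1] if f>"w4" else A[:,0],A[:,2],1)[0].round(4))
```

```text
w2 0.0589 0.0394 depth 0.0015 arm tilt 0.0006
w3 0.059 0.0395 depth 0.0016 arm tilt -0.0001
w5 0.0518 0.0397 depth 0.0089 arm tilt -0.0005
w6 0.052 0.0397 depth 0.0087 arm tilt -0.0007
```

```bash
python3 -c "
from workcell import hand_in;print(hand_in())"
```

```text
the job is handed in; nothing more can be done
None
```

The job is handed in: the plaque is flat against the fence, the blue arm points straight across it with the foot pressed down, and it held after release (peg about 8.2–8.8 mm deep, 15.6 s used); no verdict came back.

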